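# Sweep the trimming station clear

## Task

First lift the lid of the scrap well right over until it rests on its stop. Then draw the scraper from its slotted block and with it sweep every wood offcut off the deck into the open well, without touching the offcuts with the gripper or the arm. Then slide the scraper back down into its slot until its grip sits on the block, and lower the lid gently shut without letting it drop; leave the money box, glue bottle and lock barrel where they are.

Things in the scene. Friction and masses are not known exactly. Their poses are not given: they have to be found in the camera images.
- station: fixed wooden trimming station: raised grey deck and, on its +y side, a lidded scrap well. Origin on the bench under the middle of the deck's well edge; z up, +y along the deck to the well. Deck top at z 85, y -250 (open end) to 0, x -105 to 105; along both x sides, past deck and well, rails 12 thick stand 22 above it. A blade can sweep from the open end straight into the open well
- well (a point): middle of the scrap well's floor (station x 0, y 75, z 12; axes as the station's). Inside, the well spans 210 in x, 150 in y (station y 0 to 150) and is 73 deep: its far rim is level with the deck, the rails run on along both its x sides, and there is no sill between deck and well. Walls 12 thick
- lid (a joint): hinge of the well's lid: 0 closed, grows opening, stop at 1.9 (past upright), where it rests; below about 1.5 it falls shut. Lid 204 (x, between the rails) x 164 x 10 thick, 0.35 kg, hinged on the well's far (+y) rim: its free edge, by the deck, swings up and over to +y. Closed, it lies at z 85 to 95, station y -6 to 158
- lid_hinge (a point): middle of the lid's hinge axis: station x = 0, y = 158, z = 85; the axis lies along station x (axes as the station's)
- lid_knob (a point): centre of the brass knob on the lid's outer face: block 22 (along the hinge axis) x 26 x 24 on a 14 thick stem. Closed lid: 144 before the hinge axis towards -y and 38 above it, 28 above the lid's face; the knob's top is 50 above the hinge. Axes turn with the lid and match the station's when closed
- scraper: flat bench scraper, 0.23 kg: steel blade 80 wide (its x) x 4 thick (its y) x 74 tall, with a dark wooden grip bar along the top, 84 (x) x 22 (y) x 34 tall. Origin at the middle of the blade's bottom edge; z up the blade; grip bar from z = 70 to 104. It starts standing home in the slotted block
- block: slotted wooden block, fixed, 120 (x) x 52 (y) x 80 high; origin at the centre of its underside. Slot in its top, in the middle, 96 long (x) x 9 wide (y) x 74 deep. When the scraper is home its grip bar rests on the block's top and its origin is 10 above the block's origin, axes in line (either way round)
- bank: bystander: finished wooden money box with a metal door, 110 x 130 x 170 high; origin at the centre of its underside
- glue: bystander: white glue bottle, 56 across, 150 high; origin at the centre of its underside
- lock: bystander: small brass lock barrel, 28 across, 28 high, standing; origin at the centre of its underside
- offcut0: pine offcut, 32 x 20 x 20 (mm), 15 g, lying loose on the deck in any turn; origin at the centre of its bounding box; may be absent
- offcut1: pine offcut, 28 x 24 x 22 with a rebate along one upper edge (mm), 15 g, lying loose on the deck in any turn; origin at the centre of its bounding box; may be absent
- offcut2: pine offcut, 30 x 22 x 24 (mm), 15 g, lying loose on the deck in any turn; origin at the centre of its bounding box; may be absent
- offcut3: pine offcut, 26 x 22 x 20 with a rebate along one upper edge (mm), 15 g, lying loose on the deck in any turn; origin at the centre of its bounding box; may be absent
- offcut4: pine offcut, 32 x 20 x 20 (mm), 15 g, lying loose on the deck in any turn; origin at the centre of its bounding box; may be absent
- offcut5: pine offcut, 28 x 24 x 22 with a rebate along one upper edge (mm), 15 g, lying loose on the deck in any turn; origin at the centre of its bounding box; may be absent
- offcut6: pine offcut, 30 x 22 x 24 (mm), 15 g, lying loose on the deck in any turn; origin at the centre of its bounding box; may be absent
- offcut7: pine offcut, 26 x 22 x 20 with a rebate along one upper edge (mm), 15 g, lying loose on the deck in any turn; origin at the centre of its bounding box; may be absent

How it is judged:
On the way, in this order (a step that is already met when the one before it is completed fails the run):
1. the lid stands open on its stop (value of joint lid above 1.82 rad), for 0.2 s.
2. every offcut lies in the scrap well, swept there while the scraper is out of its block (z of each of offcut0, offcut1, offcut2, offcut3, offcut4, offcut5, offcut6, offcut7 in the frame of station below 0.085 m and y of offcut0 in the frame of station between 0.003 and 0.152 m and x of offcut0 in the frame of station between -0.107 and 0.107 m and y of offcut1 in the frame of station between 0.003 and 0.152 m and x of offcut1 in the frame of station between -0.107 and 0.107 m and y of offcut2 in the frame of station between 0.003 and 0.152 m and x of offcut2 in the frame of station between -0.107 and 0.107 m and y of offcut3 in the frame of station between 0.003 and 0.152 m and x of offcut3 in the frame of station between -0.107 and 0.107 m and y of offcut4 in the frame of station between 0.003 and 0.152 m and x of offcut4 in the frame of station between -0.107 and 0.107 m and y of offcut5 in the frame of station between 0.003 and 0.152 m and x of offcut5 in the frame of station between -0.107 and 0.107 m and y of offcut6 in the frame of station between 0.003 and 0.152 m and x of offcut6 in the frame of station between -0.107 and 0.107 m and y of offcut7 in the frame of station between 0.003 and 0.152 m and x of offcut7 in the frame of station between -0.107 and 0.107 m and distance between scraper and block above 0.08 m), for 0.2 s.
At the end, for the whole second after the job is handed in: Every offcut's centre is inside the scrap well and below the level of the deck, at rest; the lid is shut (under 0.05 rad); the scraper stands released in the block's slot, within 2 mm of fully home (10 mm along the slot, 5 mm across, 0.12 rad) (z of each of offcut0, offcut1, offcut2, offcut3, offcut4, offcut5, offcut6, offcut7 in the frame of station below 0.085 m and y of offcut0 in the frame of station between 0.003 and 0.152 m and x of offcut0 in the frame of station between -0.107 and 0.107 m and y of offcut1 in the frame of station between 0.003 and 0.152 m and x of offcut1 in the frame of station between -0.107 and 0.107 m and y of offcut2 in the frame of station between 0.003 and 0.152 m and x of offcut2 in the frame of station between -0.107 and 0.107 m and y of offcut3 in the frame of station between 0.003 and 0.152 m and x of offcut3 in the frame of station between -0.107 and 0.107 m and y of offcut4 in the frame of station between 0.003 and 0.152 m and x of offcut4 in the frame of station between -0.107 and 0.107 m and y of offcut5 in the frame of station between 0.003 and 0.152 m and x of offcut5 in the frame of station between -0.107 and 0.107 m and y of offcut6 in the frame of station between 0.003 and 0.152 m and x of offcut6 in the frame of station between -0.107 and 0.107 m and y of offcut7 in the frame of station between 0.003 and 0.152 m and x of offcut7 in the frame of station between -0.107 and 0.107 m and z of scraper in the frame of block between 0 and 0.012 m and x of scraper in the frame of block between -0.01 and 0.01 m and y of scraper in the frame of block between -0.005 and 0.005 m and angle between scraper's own z axis and vertical below 0.12 rad and angle between the x axis of scraper and the x axis of block, either way round below 0.12 rad and value of joint lid below 0.05 rad and linear speed of scraper below 0.02 m/s and linear speed of each of offcut0, offcut1, offcut2, offcut3, offcut4, offcut5, offcut6, offcut7 below 0.03 m/s); the robot touches nothing.
It fails at once if the lid drops or slams (closing faster than 3 rad/s) (velocity of joint lid below -3 rad/s).
It fails at once if the gripper or arm touches an offcut (over 1 N) (contact force between any of the fingers, the arm and offcut0 above 1 N or contact force between any of the fingers, the arm and offcut1 above 1 N or contact force between any of the fingers, the arm and offcut2 above 1 N or contact force between any of the fingers, the arm and offcut3 above 1 N or contact force between any of the fingers, the arm and offcut4 above 1 N or contact force between any of the fingers, the arm and offcut5 above 1 N or contact force between any of the fingers, the arm and offcut6 above 1 N or contact force between any of the fingers, the arm and offcut7 above 1 N).
It fails at once if the money box, glue bottle or lock barrel is moved more than 20 mm (distance of any of bank, glue, lock from where it was at the start of the episode above 0.02 m).
Of offcut0, offcut1, offcut2, offcut3, offcut4, offcut5, offcut6, offcut7 only 5 to 8 are there at a start; the rules pass over those that are not, and their reading is None.
At some moment in a run one of offcut0, offcut1, offcut2, offcut3, offcut4, offcut5, offcut6, offcut7 may be knocked a few centimetres aside while the robot is not near it.
It also fails if it takes over 184 s, if anything falls off the work surface, if the arm or the gripper's body presses on something with over 40 N, if the wrist force passes 120 N, or if a joint passes its speed limit or range.

## Robot

A 6-joint arm with a two-finger parallel gripper is mounted at the origin on the work surface. World frame = base frame: x ahead of the robot, y to its left, z up, the work surface at z = 0. Lengths are in m, angles in rad, forces in N, time in s.
With the tool pointing down it reaches from about 0.35 to 0.925 m from the base axis. Payload 6.4 kg.
Tool frame: the origin (TCP) lies on the centre line of the jaws, within the pads' length; the fingertips stand 11 mm ahead of it and the grasp point (between the pads) lies 8 mm behind it; z points along the fingers, y is the line along which they close (so a half turn about z gives the same grasp; the last joint's range is limited). The gripper opens to 94 mm and grips with 3 to 60 N. Pads are 16 mm wide; open, the fingers measure 119 mm over their backs; the gripper's body (75 mm by 177 mm) begins 78 mm behind the grasp point.
Start: joints at [-1.325, 0.245, 1.558, -0, 1.339, -0.174], TCP at [0.265, -0.594, 0.216] pointing down, gripper open.
Joint ranges: [-3.13, 3.13], [-1.02, 2.26], [0.13, 2.54], [-0.95, 4.09], [0.21, 2.88], [-2.74, 2.74]. Speed limits (rad/s): [2.57, 2.57, 3.14, 3.14, 3.14, 3.14].

## Interface

Orientations are given as [roll, pitch, yaw] about the fixed x, y, z axes, in that order (R = Rz(yaw) Ry(pitch) Rx(roll)).
In Python, from plant import robot gives the robot as it stands.
- The arm moves only by the shell command python3 -m jog 'ROWS' [FORCE]. ROWS is JSON, a list that holds one entry, the list of rows, each a list of 5 numbers: the shift along the tool's x, y, z as a fraction of full scale, then the turn about the tool's z as a fraction of full scale, then the finger opening in mm, from 0 to 94. In form: [[[dx, dy, dz, yaw, hand], ...]]. A call has 1 to 12 rows; each row shifts and turns the commanded pose from where the row before left it, along the tool's axes as they then stand; what a row does not reach is not made up. Full scale, the value 1, is 0.1 m for a shift and 60 degrees for a turn. A row lasts 1/12 s, in which the tool goes at most 41.7 mm and 7.16 degrees, less where a joint would pass 70% of its speed; a pose out of reach is approached as far as the arm can. A call with a number of a shift or a turn outside -1 to 1 is refused whole. A call with a gripper value outside its range is refused whole. The fingers move at their own pace and stop on an object; FORCE is the grip in N (left out, the last holds). Time passes only in rows, so rows that do not move let the fingers close. It gives the time, the measured TCP pose, the force, the opening and the grip force at its end, in the units of the state.
- robot.read_state(): the state, without advancing time (a new reading comes with each control period).
- robot.grab_frame(name): name is "scene" or "top"; returns (picture, depth): 400x640x3 uint8, red, green, blue; 400x640 float32, m along the optical axis (not along the pixel's ray), 0 where there is no reading.
- robot.camera_model(name): a dict with "mtx" (3x3 intrinsics, pixels), "R" (3x3) and "t" (3): a world point X has camera coordinates R X + t. Camera axes: x right, y down, z forward; pixel columns grow to the right and rows downward; lengths in m; the calibration is good to about 2 mm. A picture is of the moment at which its call begins. camera_model takes no time and is no camera call.
- robot.hand_in(): hands the job in; it is judged then, once.
The state is a dict: "time_s": time; "q": joint angles; "joint_vel": joint speeds; "effort": joint torques, N m; "eef_pos": TCP position; "eef_rot": TCP orientation; "contact_force": force on the tool from outside, world axes, zero at the start; "ft_torque": the same for the moment, N m; "width": opening from 0.0 (shut) to 1.0 (fully open); "grip_force": force on a finger pad.
Only numpy, scipy, OpenCV 4.12 (cv2) and the standard library are available. Lean on these libraries where they do the work, as an engineer would, in place of code of your own. Each camera call takes 0.05 s, during which the arm holds its last target. There are 200 camera calls.

## Working session

There is one attempt and no reset: what is moved stays moved. The work goes in short steps, Python scripts to look and compute and a shell command to move; the robot and the scene stay as the last step left them, time stands still between calls to the robot, and variables do not carry over. Pictures are saved under pics/ and viewed, at most 14 in all, crops included, and the job is handed in when it is done.

```bash
ls; mkdir -p pics; python3 - <<'E'
from plant import robot
import cv2,numpy as np
print(robot.read_state())
for n in ("scene","top"):
    p,d=robot.grab_frame(n); cv2.imwrite(f"pics/{n}0.png",p[:,:,::-1]); np.savez(f"pics/{n}0.npz",p=p,d=d)
    m=robot.camera_model(n); print(n,m, -np.array(m['R']).T@np.array(m['t']))
E
```

```text
pics
{'time_s': 0.0, 'q': array([-1.32514129e+00,  2.45787264e-01,  1.55893262e+00, -4.94863716e-06,
        1.33869974e+00, -1.74134886e-01]), 'joint_vel': array([ 6.90586851e-05, -3.73744505e-04, -5.52852960e-04,  1.29360010e-04,
       -8.43462852e-04, -8.14285927e-04]), 'effort': array([ 3.44140972e-04, -4.15824330e+01, -3.14606917e+01,  6.84936368e-02,
        3.29576398e-02, -1.21918888e-04]), 'eef_pos': array([ 0.26476805, -0.5930322 ,  0.21540624]), 'eef_rot': array([-3.13979249e+00, -3.11791417e-04,  4.19790789e-01]), 'contact_force': array([-0.35565309, -0.98200205,  0.35380805]), 'ft_torque': array([-0.00544421,  0.05327946, -0.04497776]), 'grip_force': 0.0, 'width': 0.9985203291062578}
scene {'mtx': array([[384.51084134,   0.        , 312.49339702],
       [  0.        , 384.51084134, 199.80121069],
       [  0.        ,   0.        ,   1.        ]]), 'R': array([[ 0.14829101,  0.98873238, -0.02044636],
       [ 0.70462919, -0.12014267, -0.69933071],
       [-0.6939074 ,  0.08929735, -0.71450578]]), 't': array([-0.15365203, -0.35048272,  1.79481472])} [ 1.51518078 -0.0504594   1.03416053]
top {'mtx': array([[413.0861251 ,   0.        , 320.39757575],
       [  0.        , 413.0861251 , 202.06654329],
       [  0.        ,   0.        ,   1.        ]]), 'R': array([[-0.04337381, -0.99905728, -0.00180571],
       [-0.97918971,  0.0428698 , -0.19836758],
       [ 0.19825799, -0.00683583, -0.98012603]]), 't': array([0.08598342, 0.64784147, 1.05209545])} [0.4295028  0.06532147 1.15985215]
```

View pics/scene0.png

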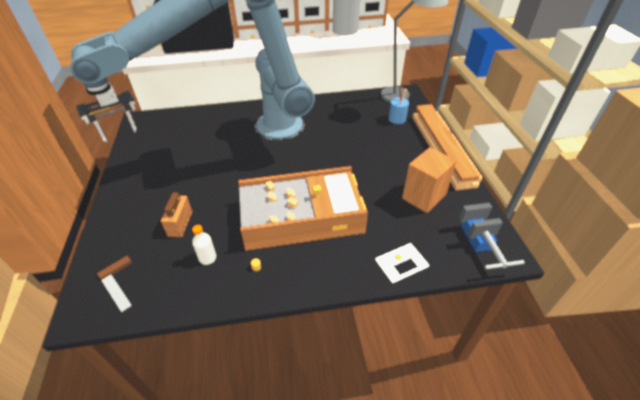

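View pics/top0.png

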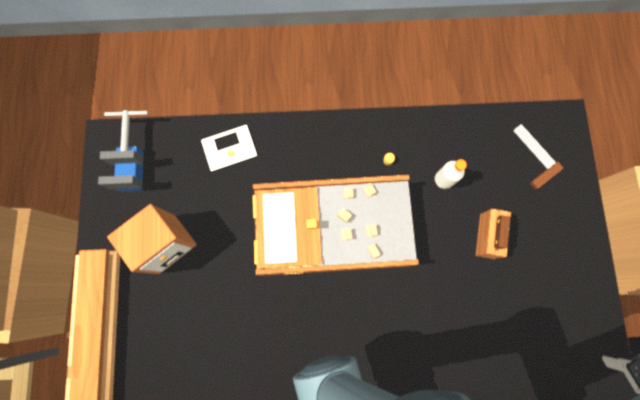

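The pictures show six offcuts on the deck (top view, columns 340–380, rows 185–255), the lid knob at about (312,223), the block and scraper at about (494,234), the bottle at (452,172), the lock at (389,158) and the money box at (152,240). Next I'll measure poses from the depth in both views.

```bash
cat > h.py <<'E'
import numpy as np,cv2
from plant import robot
def cloud(name,p=None,d=None):
    m=robot.camera_model(name); K,R,t=[np.array(m[k]) for k in("mtx","R","t")]
    if d is None: p,d=robot.grab_frame(name)
    v,u=np.mgrid[:d.shape[0],:d.shape[1]]
    c=np.stack([(u-K[0,2])/K[0,0]*d,(v-K[1,2])/K[1,1]*d,d],-1)
    W=(c-t)@R; W[d==0]=np.nan
    return p,d,W
def rect(P):
    (c,s,a)=cv2.minAreaRect((P*1000).astype(np.float32)); return np.round(c,1),np.round(s,1),round(a,1)
E
python3 - <<'E'
from h import *
for n in("top","scene"):
    f=np.load(f"pics/{n}0.npz"); p,d,W=cloud(n,f['p'],f['d'])
    hsv=cv2.cvtColor(p,cv2.COLOR_RGB2HSV); x,y,z=[W[...,i] for i in range(3)]
    roi=(x>.25)&(x<.6)&(y>-.25)&(y<.3)
    grey=roi&(hsv[...,1]<50)&(abs(z-.085)<.012)&(y<.02)
    print(n,"deck",rect(W[grey][:,:2]),np.median(z[grey]))
    st=roi&(z>.07)&(z<.125); print(" station all",rect(W[st][:,:2]))
    rails=roi&(z>.100)&(z<.112); print(" rails",rails.sum(),rect(W[rails][:,:2]))
    kn=roi&(z>.118)&(z<.145)&(y>0); print(" knob",kn.sum(),rect(W[kn][:,:2]),W[kn].mean(0),np.percentile(z[kn],[5,50,95]))
    off=roi&(z>.093)&(z<.115)&(hsv[...,2]>150)&(y<.06)
    k,l,s,c=cv2.connectedComponentsWithStats(off.astype(np.uint8))
    for i in range(1,k):
        if s[i,4]>15: print("  off",c[i].round(),s[i,4],W[l==i].mean(0).round(4))
    b=(x>.2)&(x<.6)&(y<-.3)&(y>-.6)&(z>.03)
    k,l,s,c=cv2.connectedComponentsWithStats(b.astype(np.uint8))
    for i in range(1,k):
        if s[i,4]>100:
            Q=W[l==i]; print("  blk",c[i].round(),s[i,4],rect(Q[:,:2]),Q[:,2].max())
            for lo,hi in((.07,.09),(.105,.12)):
                q=Q[(Q[:,2]>lo)&(Q[:,2]<hi)]
                if len(q)>10: print("     ",lo,len(q),rect(q[:,:2]),np.median(q[:,2]))
E
```

```text
top deck (array([542., -81.]), array([116.1, 202. ]), 0.1) 0.08439538821813329
 station all (array([535.4,  26.7]), array([135.1, 417.3]), 1.0)
 rails 1050 (array([535.3,  24. ]), array([134.9, 410.3]), 0.9)
 knob 97 (array([583.8,  83.7]), array([22.1, 25.5]), 1.9) [0.58285413 0.08295726 0.13312313] [0.12609514 0.13379219 0.13691844]
  off [345. 219.] 27 [ 0.5952 -0.0042  0.1062]
  off [371. 230.] 102 [ 0.5633 -0.0696  0.1015]
  off [346. 234.] 106 [ 0.5562 -0.0042  0.1013]
  off [373. 251.] 107 [ 0.5102 -0.0708  0.1041]
  off [370. 265.] 474 [ 0.4755 -0.0605  0.1058]
  blk [495. 235.] 1177 (array([ 545.5, -406.2]), array([ 55. , 119.8]), 76.5) 0.11833112208896421
      0.07 526 (array([ 545.4, -406.4]), array([ 54.9, 119.5]), 77.1) 0.07930811816479075
      0.105 311 (array([ 544.2, -405. ]), array([24.9, 83.2]), 78.5) 0.11269347514728406
  blk [627. 368.] 711 (array([ 237.8, -532.8]), array([67.9, 47.3]), 23.9) 0.3479595468622358
scene deck (array([541.7, -80.4]), array([119. , 202.2]), 1.5) 0.0872821228041788
 station all (array([532.7,  25.6]), array([134.6, 417.2]), 0.0)
 rails 668 (array([532.6,  21.9]), array([134.5, 408.8]), 0.0)
 knob 63 (array([588.1,  83.6]), array([23.7, 25.6]), 81.0) [0.59089178 0.08327421 0.13210757] [0.12003594 0.13466176 0.13862246]
  off [271. 179.] 422 [ 0.4859 -0.0644  0.1043]
  off [290. 193.] 64 [ 0.5673 -0.0056  0.1045]
  off [272. 196.] 55 [ 0.5691 -0.07    0.1031]
  blk [123.  53.] 4905 (array([ 239.4, -458.7]), array([125.5, 317.8]), 14.4) 0.6340654132507417
  blk [177. 208.] 583 (array([ 546.2, -405. ]), array([ 53.7, 115.5]), 76.3) 0.12165482390579677
      0.07 229 (array([ 546.2, -405.2]), array([ 53.7, 115.3]), 76.6) 0.08213086156201428
      0.105 152 (array([ 546.2, -406.2]), array([24. , 88.6]), 77.6) 0.11528370427402021
```

```bash
python3 - <<'E'
from h import *
for n in("top","scene"):
    f=np.load(f"pics/{n}0.npz"); p,d,W=cloud(n,f['p'],f['d'])
    hsv=cv2.cvtColor(p,cv2.COLOR_RGB2HSV); x,y,z=[W[...,i] for i in range(3)]
    roi=(x>.4)&(x<.74)&(y>-.25)&(y<.3)
    grey=roi&(hsv[...,1]<50)&(abs(z-.085)<.012)&(y<.02)
    print(n,"deck",rect(W[grey][:,:2]),np.median(z[grey]))
    st=roi&(z>.07)&(z<.125); print(" station all",rect(W[st][:,:2]))
    r=roi&(z>.100)&(z<.112)
    for s in(-1,1):
        q=W[r&((x-.583)*s>.09)]; 
        ln=cv2.fitLine(q[:,:2].astype(np.float32),cv2.DIST_HUBER,0,.01,.01).ravel(); print(" rail",s,len(q),rect(q[:,:2]),"yaw",np.degrees(np.arctan2(-ln[0],ln[1])),"x at y0",ln[2]-ln[0]/ln[1]*ln[3])
    kn=roi&(z>.118)&(z<.145)&(y>0)&(y<.11); print(" knob",kn.sum(),rect(W[kn][:,:2]),W[kn].mean(0),np.percentile(z[kn],[5,50,95]))
    off=roi&(z>.093)&(z<.120)&(abs(x-.583)<.1)&(y<.05)
    k,l,s,c=cv2.connectedComponentsWithStats(off.astype(np.uint8))
    for i in range(1,k):
        if s[i,4]>15: print("  off",c[i].round(),s[i,4],W[l==i].mean(0).round(4),rect(W[l==i][:,:2]))
    b=(x>.25)&(x<.85)&(z>.02)&(y<.6)&(y>-.5)
    k,l,s,c=cv2.connectedComponentsWithStats(b.astype(np.uint8))
    for i in range(1,k):
        if s[i,4]>30: Q=W[l==i]; print("  obj",c[i].round(),s[i,4],rect(Q[:,:2]),Q[:,2].max().round(3))
E
```

```text
top deck (array([589.3, -79.6]), array([207.8, 202.5]), 1.2) 0.08436764235167225
 station all (array([585.2,  27.7]), array([234.7, 417.3]), 1.1)
 rail -1 789 (array([480.7,  23.1]), array([ 25.6, 410.3]), 0.9) yaw -178.94261 x at y0 0.4746019
 rail 1 777 (array([687.6,  27.2]), array([ 30. , 411.5]), 1.1) yaw -179.09377 x at y0 0.69549924
 knob 97 (array([583.8,  83.7]), array([22.1, 25.5]), 1.9) [0.58285413 0.08295726 0.13312313] [0.12609514 0.13379219 0.13691844]
  off [369. 190.] 78 [ 0.6701 -0.0721  0.1   ] (array([670.3, -71.4]), array([26.1, 22.7]), 26.3)
  off [348. 193.] 80 [ 0.6655 -0.0163  0.0998] (array([665.5, -15.8]), array([20.8, 26.2]), 87.2)
  off [344. 215.] 108 [ 0.6051 -0.0015  0.1074] (array([606.1,  -1.7]), array([29.9, 22.1]), 48.3)
  off [371. 230.] 102 [ 0.5633 -0.0696  0.1015] (array([563.4, -69.3]), array([27.2, 23. ]), 4.0)
  off [346. 234.] 106 [ 0.5562 -0.0042  0.1013] (array([556.8,  -3.8]), array([28.3, 23.6]), 6.7)
  off [373. 251.] 107 [ 0.5102 -0.0708  0.1041] (array([510.7, -71.4]), array([31.9, 20.9]), 25.6)
  obj [130. 167.] 915 (array([783. , 57
[... 1452 characters left out ...]
ray([671.4, -72.8]), array([25.5, 22.7]), 21.2)
  obj [281.  58.] 3102 (array([278.7,  28.6]), array([201.1,  57.3]), 90.0) 0.646
  obj [134.  42.] 1544 (array([ 259.9, -414.9]), array([ 50.8, 183. ]), 12.0) 0.599
  obj [429. 177.] 2128 (array([566.4, 492. ]), array([112.7, 135.7]), 36.6) 0.178
  obj [300. 206.] 7932 (array([587.7,  26.9]), array([239.9, 416. ]), 1.1) 0.141
  obj [176. 213.] 841 (array([ 549.9, -406. ]), array([ 54.3, 122.3]), 77.2) 0.122
  obj [475. 226.] 798 (array([783. , 575.4]), array([132.5,  48.8]), 0.1) 0.106
  obj [203. 244.] 540 (array([ 725.7, -300.4]), array([43.7, 55.1]), 17.8) 0.156
  obj [255. 263.] 65 (array([ 782.8, -146. ]), array([26.4, 27.9]), 85.2) 0.035
```

```bash
python3 -m jog '[[[0,0,0,-0.119,94],[0,0,0,-0.119,94],[0,0,0,-0.119,94],[0,0,0,-0.119,94],[0,0,0,-0.119,94],[0,0,0,-0.119,94],[0,0,0,-0.119,94],[0,0,0,-0.119,94],[0,0,0,-0.119,94],[0,0,0,-0.046,94]]]' 20
python3 -m jog '[[[0.32,0.15,0,0,94],[0.32,0.15,0,0,94],[0.32,0.15,0,0,94],[0.32,0.15,0,0,94],[0.32,0.15,0,0,94],[0.32,0.15,0,0,94],[0.32,0.15,0,0,94],[0.32,0.15,0,0,94],[0.32,0.15,0,0,94],[0.32,0.15,0,0,94],[0,0,0,0,94],[0,0,0,0,94]]]'
```

```text
time_s: 0.93
eef_pos: [0.2648, -0.5932, 0.2158]
eef_rot: [-3.141, -0.001, 1.595]
contact_force: [-0.3, 0.4, 0.1]
width: 1.0
grip_force: 0.0
time_s: 1.93
eef_pos: [0.4092, -0.2696, 0.2162]
eef_rot: [-3.141, 0.0, 1.593]
contact_force: [0.5, -0.2, 0.5]
width: 0.998
grip_force: 0.0
```

```bash
python3 -m jog '[[[0.349,0.184,0,0,94],[0.349,0.184,0,0,94],[0.349,0.184,0,0,94],[0.349,0.184,0,0,94],[0.349,0.184,0,0,94],[0.349,0.184,0,0,94],[0.349,0.184,0,0,94],[0.349,0.184,0,0,94],[0.349,0.184,0,0,94],[0.349,0.184,0,0,94],[0,0,0,0,94],[0,0,0,0,94]]]'
python3 - <<'E'
from h import *
p,d,W=cloud("scene"); cv2.imwrite("pics/s1.png",cv2.resize(p[100:270,200:420,::-1],None,fx=3.5,fy=3.5))
E
```

```text
time_s: 2.93
eef_pos: [0.587, 0.0815, 0.2157]
eef_rot: [-3.14, 0.001, 1.591]
contact_force: [0.4, 0.3, 0.6]
width: 1.002
grip_force: 0.0
```

View pics/s1.png

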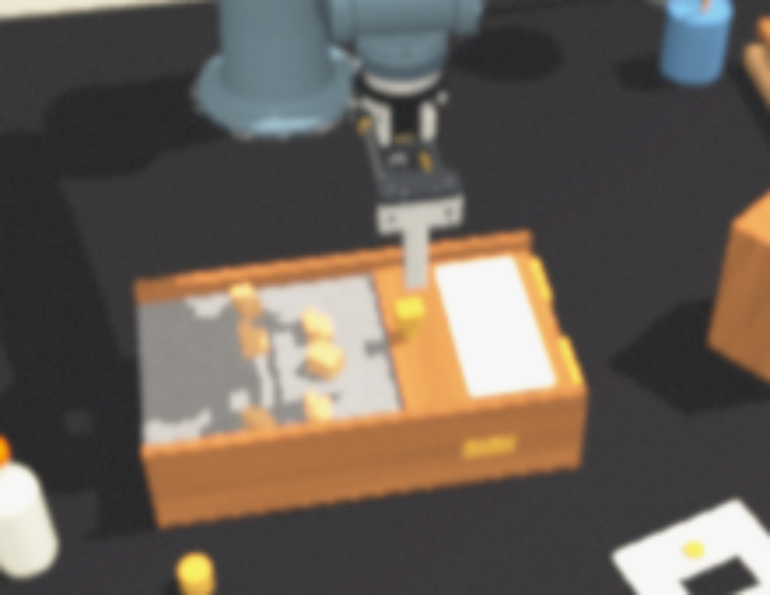

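The crop shows the finger (410,280) right above the knob (410,312), clear of the offcuts. I'll go down and grip it.

```bash
python3 -m jog '[[[0.01,-0.01,0.2,0,94],[0,0,0.2,0,94],[0,0,0.2,0,94],[0,0,0.2,0,94],[0,0,0.1,0,94],[0,0,0.08,0,94],[0,0,0,0,94],[0,0,0,0,94]]]'
python3 -m jog '[[[0,0,0,0,10],[0,0,0,0,10],[0,0,0,0,10],[0,0,0,0,10],[0,0,0,0,10],[0,0,0,0,10],[0,0,0,0,10],[0,0,0,0,10],[0,0,0,0,10],[0,0,0,0,10]]]' 25
```

```text
time_s: 3.65
eef_pos: [0.5857, 0.0818, 0.119]
eef_rot: [3.141, 0.0, 1.588]
contact_force: [1.0, 0.2, -0.1]
width: 0.998
grip_force: 0.0
time_s: 4.48
eef_pos: [0.5853, 0.0826, 0.1184]
eef_rot: [-3.142, -0.0, 1.59]
contact_force: [-0.4, -0.8, 0.5]
width: 0.327
grip_force: 0.0
```

```bash
python3 -m jog '[[[0,0,0,0,10],[0,0,0,0,10],[0,0,0,0,10],[0,0,0,0,10]]]'
python3 - <<'E'
import numpy as np
t=np.linspace(0,1.9,25); y=-.144*np.cos(t)+.0414*np.sin(t); z=.144*np.sin(t)+.0414*np.cos(t)
print(np.c_[np.diff(y)*10,-np.diff(z)*10].round(3).tolist())
E
```

```text
time_s: 4.82
eef_pos: [0.5858, 0.0826, 0.1185]
eef_rot: [3.14, -0.0, 1.589]
contact_force: [4.3, 0.1, -3.0]
width: 0.234
grip_force: 25.0
[[0.037, -0.113], [0.046, -0.109], [0.055, -0.105], [0.063, -0.101], [0.07, -0.095], [0.078, -0.09], [0.085, -0.083], [0.091, -0.076], [0.097, -0.069], [0.102, -0.061], [0.106, -0.053], [0.11, -0.044], [0.113, -0.035], [0.116, -0.026], [0.117, -0.017], [0.118, -0.008], [0.119, 0.002], [0.118, 0.011], [0.117, 0.02], [0.115, 0.03], [0.112, 0.039], [0.109, 0.047], [0.105, 0.056], [0.1, 0.064]]
```

```bash
python3 -m jog '[[[0.037,0,-0.113,0,10],[0.046,0,-0.109,0,10],[0.055,0,-0.105,0,10],[0.063,0,-0.101,0,10],[0.07,0,-0.095,0,10],[0.078,0,-0.09,0,10]]]'
python3 -m jog '[[[0.085,0,-0.083,0,10],[0.091,0,-0.076,0,10],[0.097,0,-0.069,0,10],[0.102,0,-0.061,0,10],[0.106,0,-0.053,0,10],[0.11,0,-0.044,0,10]]]'
python3 -m jog '[[[0.113,0,-0.035,0,10],[0.116,0,-0.026,0,10],[0.117,0,-0.017,0,10],[0.118,0,-0.008,0,10],[0.119,0,0.002,0,10],[0.118,0,0.011,0,10]]]'
python3 - <<'E'
from h import *
p,d,W=cloud("scene"); cv2.imwrite("pics/s2.png",cv2.resize(p[60:270,200:420,::-1],None,fx=2.8,fy=2.8))
E
```

```text
time_s: 5.32
eef_pos: [0.5852, 0.1172, 0.1798]
eef_rot: [3.14, 0.001, 1.589]
contact_force: [5.5, 1.1, -5.7]
width: 0.231
grip_force: 25.0
time_s: 5.82
eef_pos: [0.5841, 0.1757, 0.2185]
eef_rot: [3.14, 0.003, 1.589]
contact_force: [4.5, -3.2, -3.5]
width: 0.23
grip_force: 25.0
time_s: 6.32
eef_pos: [0.5828, 0.2479, 0.2269]
eef_rot: [3.14, -0.0, 1.59]
contact_force: [3.5, -1.7, 4.1]
width: 0.228
grip_force: 25.0
```

View pics/s2.png

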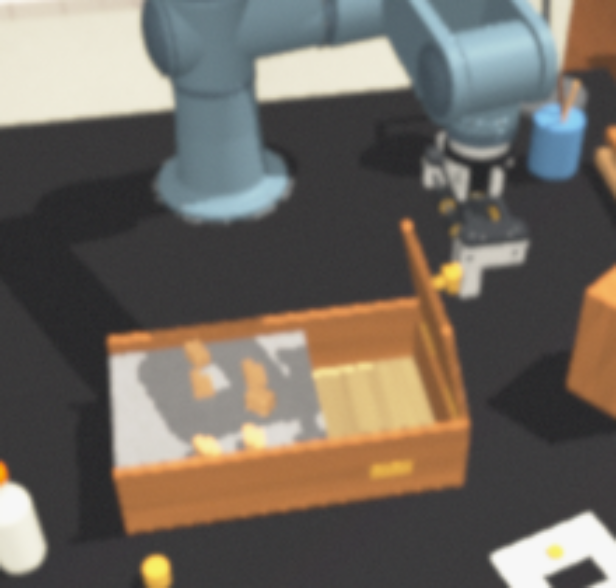

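The lid is just about upright, with the knob held at (455,278). I'll carry on to the stop.

```bash
python3 -m jog '[[[0.117,0,0.02,0,10],[0.115,0,0.03,0,10],[0.112,0,0.039,0,10],[0.109,0,0.047,0,10],[0.105,0,0.056,0,10],[0.1,0,0.064,0,10]]]'
python3 -m jog '[[[0.03,0,0.022,0,10],[0,0,0,0,10],[0,0,0,0,10],[0,0,0,0,10]]]'
```

```text
time_s: 6.87
eef_pos: [0.5816, 0.3153, 0.2021]
eef_rot: [3.139, -0.004, 1.59]
contact_force: [2.3, 2.4, 6.7]
width: 0.23
grip_force: 25.0
time_s: 7.2
eef_pos: [0.5815, 0.3186, 0.1998]
eef_rot: [3.138, -0.006, 1.59]
contact_force: [3.5, 4.6, 6.9]
width: 0.23
grip_force: 25.0
```

```bash
python3 -m jog '[[[0,0,0,0,94],[0,0,0,0,94],[0,0,0,0,94],[0,0,0,0,94],[0,0,0,0,94],[0,0,0,0,94],[0,0,0,0,94],[0,0,-0.1,0,94],[0,0,-0.3,0,94],[0,0,-0.3,0,94],[0,0,-0.3,0,94],[0,0,-0.1,0,94]]]'
python3 -m jog '[[[-0.36,0,0,0,94],[-0.36,0,0,0,94],[-0.36,0,0,0,94],[-0.36,0,0,0,94],[-0.36,0,0,0,94],[-0.36,0,0,0,94],[-0.36,0,0,0,94],[-0.36,0,0,0,94],[-0.36,0,0,0,94],[-0.36,0,0,0,94],[0,0,0,0,94]]]'
python3 - <<'E'
from h import *
p,d,W=cloud("scene"); x,y,z=[W[...,i] for i in range(3)]
q=W[(x>.49)&(x<.68)&(y>.15)&(y<.36)&(z>.13)&(z<.28)]; h=q[q[:,2]>.22]
print(len(q),q[:,2].max(),h.mean(0))
pl=q[(q[:,2]>.13)&(q[:,2]<.24)]
for a in(.14,.16,.18,.2,.22): s=pl[abs(pl[:,2]-a)<.01]; print(a,np.median(s[:,1]))
E
```

```text
time_s: 8.2
eef_pos: [0.5827, 0.3161, 0.3147]
eef_rot: [3.133, -0.003, 1.59]
contact_force: [0.1, -0.3, 0.6]
width: 0.996
grip_force: 0.0
time_s: 9.12
eef_pos: [0.5874, -0.0498, 0.3071]
eef_rot: [-3.141, 0.002, 1.583]
contact_force: [0.1, -0.1, 0.0]
width: 1.002
grip_force: 0.0
1073 0.24603167029523762 [0.58929844 0.28222127 0.23293832]
0.14 0.2458716339436529
0.16 0.252698013492221
0.18 0.2593473839673519
0.2 0.26666943082001004
0.22 0.2742124573046105
```

Lid angle measures about 1.91 rad, so it is on its stop. Next is the scraper.

```bash
python3 -m jog '[[[-0.355,-0.042,0,0,94],[-0.355,-0.042,0,0,94],[-0.355,-0.042,0,0,94],[-0.355,-0.042,0,0,94],[-0.355,-0.042,0,0,94],[-0.355,-0.042,0,0,94],[-0.355,-0.042,0,0,94],[-0.355,-0.042,0,0,94],[-0.355,-0.042,0,0,94],[-0.355,-0.042,0,0,94]]]'
python3 -m jog '[[[0,0,0,0.119,94],[0,0,0,0.119,94],[0,0,0,0.119,94],[0,0,0,0.119,94],[0,0,0,0.119,94],[0,0,0,0.119,94],[0,0,0,0.119,94],[0,0,0,0.119,94],[0,0,0,0.119,94],[0,0,0,0.119,94],[0,0,0,0.119,94],[0,0,0,0.119,94]]]'
python3 -m jog '[[[0,0,0,0.119,94],[0,0,0,0.119,94],[0,0,0,0.054,94],[0,0,0,0,94]]]'
```

```text
time_s: 10.0
eef_pos: [0.5527, -0.4005, 0.3075]
eef_rot: [-3.141, -0.001, 1.591]
contact_force: [1.3, -0.0, 0.4]
width: 1.003
grip_force: 0.0
time_s: 11.0
eef_pos: [0.5531, -0.3987, 0.3074]
eef_rot: [-3.141, 0.0, 0.09]
contact_force: [0.1, 0.9, 0.3]
width: 0.998
grip_force: 0.0
time_s: 11.33
eef_pos: [0.5531, -0.3989, 0.3074]
eef_rot: [-3.141, 0.001, -0.211]
contact_force: [-0.3, -0.7, 0.1]
width: 1.0
grip_force: 0.0
```

```bash
python3 - <<'E'
from h import *
# finer grip-bar fit, unoccluded first frames
for n in("top","scene"):
    f=np.load(f"pics/{n}0.npz"); p,d,W=cloud(n,f['p'],f['d']); x,y,z=[W[...,i] for i in range(3)]
    for lo,hi in((.072,.088),(.108,.12)):
        q=W[(x>.45)&(x<.65)&(abs(y+.406)<.06)&(z>lo)&(z<hi)][:,:2].astype(np.float32)
        u,s,v=np.linalg.svd(q-q.mean(0)); print(n,lo,len(q),q.mean(0),rect(q),np.degrees(np.arctan2(v[0,1],v[0,0])))
p,d,W=cloud("scene"); cv2.imwrite("pics/s3.png",cv2.resize(p[120:300,100:300,::-1],None,fx=3,fy=3))
E
```

```text
top 0.072 532 [ 0.54431987 -0.39670032] (array([ 545.9, -406.6]), array([ 54.9, 120.6]), 77.1) 169.54872
top 0.108 294 [ 0.5435541  -0.40449393] (array([ 544.4, -404.9]), array([24. , 83.1]), 77.4) 166.70111
scene 0.072 272 [ 0.56677973 -0.40083197] (array([ 549.3, -405.9]), array([ 53.7, 121.6]), 76.6) -24.987688
scene 0.108 137 [ 0.55070025 -0.40552348] (array([ 545.8, -406.2]), array([24. , 87.8]), 77.8) -13.14583
```

View pics/s3.png

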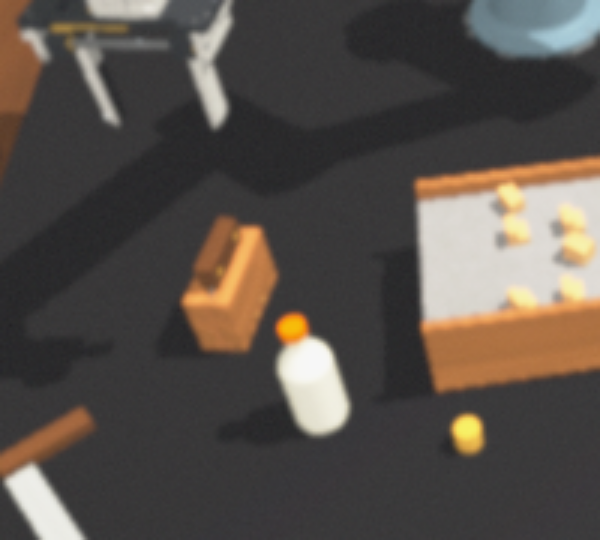

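Crop: block and grip bar at (225,265), gripper above at (150,90), nothing in between. Descending.

```bash
python3 -m jog '[[[-0.059,0.081,0,0.012,94],[0,0,0.3,0,94],[0,0,0.3,0,94],[0,0,0.3,0,94],[0,0,0.3,0,94],[0,0,0.3,0,94],[0,0,0.3,0,94],[0,0,0.2,0,94],[0,0,0.094,0,94],[0,0,0,0,94],[0,0,0,0,94]]]'
```

```text
time_s: 12.3
eef_pos: [0.5451, -0.4073, 0.0991]
eef_rot: [3.141, -0.001, -0.224]
contact_force: [-0.4, -0.0, 0.5]
width: 1.001
grip_force: 0.0
```

```bash
python3 -m jog '[[[0,0,0,0,10],[0,0,0,0,10],[0,0,0,0,10],[0,0,0,0,10],[0,0,0,0,10],[0,0,0,0,10],[0,0,0,0,10],[0,0,0,0,10],[0,0,0,0,10],[0,0,0,0,10],[0,0,0,0,10],[0,0,0,0,10]]]' 10
python3 -m jog '[[[0,0,0,0,10],[0,0,0,0,10],[0,0,0,0,10]]]' 10
```

```text
time_s: 13.3
eef_pos: [0.5449, -0.4066, 0.0984]
eef_rot: [-3.141, 0.0, -0.224]
contact_force: [-0.7, 1.1, -0.4]
width: 0.232
grip_force: 10.0
time_s: 13.55
eef_pos: [0.5449, -0.4067, 0.0984]
eef_rot: [-3.141, 0.0, -0.224]
contact_force: [-0.2, 1.7, 0.9]
width: 0.232
grip_force: 10.0
```

```bash
python3 -m jog '[[[0,0,0,0,10],[0,0,0,0,10],[0,0,-0.05,0,10],[0,0,-0.1,0,10],[0,0,-0.15,0,10],[0,0,-0.2,0,10],[0,0,-0.2,0,10],[0,0,-0.2,0,10],[0,0,-0.2,0,10],[0,0,-0.2,0,10],[0,0,0,0,10],[0,0,0,0,10]]]' 45
python3 -m jog '[[[0,0,0,-0.1,10],[0,0,0,-0.1,10],[0,0,0,-0.032,10],[0,0,0,0,10]]]'
python3 - <<'E'
from h import *
p,d,W=cloud("scene"); cv2.imwrite("pics/s4.png",cv2.resize(p[80:280,120:320,::-1],None,fx=3,fy=3))
s=robot.read_state(); x,y=s['eef_pos'][:2]; c,n=np.cos(.0192),np.sin(.0192)
for sx in(-.006,.062,-.062):
    X=.585+c*sx+n*.2; Y=.069+n*sx-c*.2; print(sx,X,Y,X-x,Y-y)
print(s['eef_pos'],s['eef_rot'])
E
```

```text
time_s: 14.55
eef_pos: [0.5455, -0.4077, 0.231]
eef_rot: [3.139, -0.004, -0.224]
contact_force: [-0.6, 0.3, -3.7]
width: 0.229
grip_force: 45.0
time_s: 14.88
eef_pos: [0.5442, -0.4063, 0.2264]
eef_rot: [-3.139, 0.002, 0.019]
contact_force: [-0.2, -0.3, -1.8]
width: 0.234
grip_force: 45.0
-0.006 0.5828408699607751 -0.13107833005469063 0.038600082609297925 0.27532007995793695
0.062 0.6508283365858075 -0.12977281026927612 0.10658754923433034 0.27662559974335144
-0.062 0.5268511915636896 -0.13215346399562022 -0.017389595787787537 0.27424494601700733
[ 0.54424079 -0.40639841  0.22661638] [-3.13956702e+00  2.03058853e-03  1.77346920e-02]
```

View pics/s4.png

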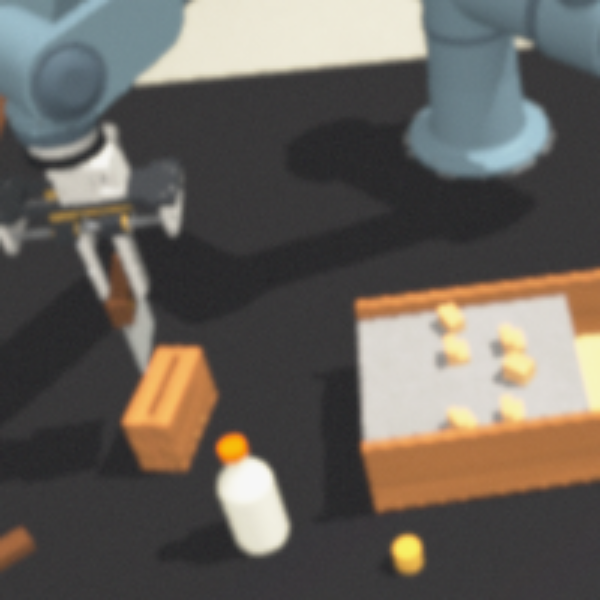

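Scraper is out (blade at crop (140,335)) and the slot is empty. I'll sweep the middle lane first.

```bash
python3 -m jog '[[[0.055,-0.343,0,0,10],[0.055,-0.343,0,0,10],[0.055,-0.343,0,0,10],[0.055,-0.343,0,0,10],[0.055,-0.343,0,0,10],[0.055,-0.343,0,0,10],[0.055,-0.343,0,0,10],[0.055,-0.343,0,0,10],[0,0,0,0,10],[0,0,0,0,10]]]'
python3 -m jog '[[[0,0,0.15,0,10],[0,0,0.15,0,10],[0,0,0.1,0,10],[0,0,0.07,0,10],[0,0,0.03,0,10],[0,0,0,0,10]]]'
python3 - <<'E'
from h import *
p,d,W=cloud("top"); cv2.imwrite("pics/t5.png",cv2.resize(p[150:300,230:450,::-1],None,fx=3,fy=3))
E
```

```text
time_s: 15.77
eef_pos: [0.5835, -0.1301, 0.2278]
eef_rot: [-3.141, 0.001, 0.021]
contact_force: [-0.9, -1.3, -3.3]
width: 0.23
grip_force: 45.0
time_s: 16.27
eef_pos: [0.5833, -0.1322, 0.1776]
eef_rot: [-3.141, 0.001, 0.018]
contact_force: [-0.2, -0.1, -1.3]
width: 0.23
grip_force: 45.0
```

View pics/t5.png

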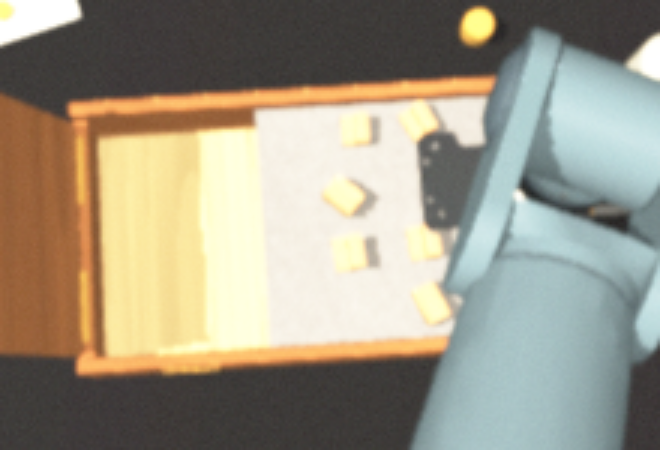

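The top view shows six offcuts still on the deck (crop columns 325–440) and the lid open. Sweeping now.

```bash
python3 -m jog '[[[0,0,0.022,0,10],[0,-0.06,0,0,10],[0,-0.11,0,0,10],[0,-0.11,0,0,10],[0,-0.11,0,0,10],[0,-0.11,0,0,10],[0,-0.11,0,0,10],[0,-0.11,0,0,10],[0,-0.11,0,0,10],[0,-0.11,0,0,10],[0,-0.11,0,0,10],[0,-0.11,0,0,10]]]'
python3 -m jog '[[[0,-0.11,0,0,10],[0,-0.11,0,0,10],[0,-0.11,0,0,10],[0,-0.11,0,0,10],[0,-0.11,0,0,10],[0,-0.11,0,0,10],[0,-0.11,0,0,10],[0,-0.11,0,0,10],[0,-0.11,0,0,10],[0,-0.08,0,0,10],[0,-0.05,0,0,10],[0,0,0,0,10]]]'
python3 - <<'E'
from h import *
p,d,W=cloud("scene"); cv2.imwrite("pics/s6.png",cv2.resize(p[120:270,200:420,::-1],None,fx=3,fy=3))
E
```

```text
time_s: 17.32
eef_pos: [0.5816, -0.0147, 0.1763]
eef_rot: [3.141, -0.0, 0.019]
contact_force: [0.4, -1.3, -1.8]
width: 0.23
grip_force: 45.0
time_s: 18.32
eef_pos: [0.5794, 0.0973, 0.1762]
eef_rot: [-3.141, 0.0, 0.02]
contact_force: [-0.0, 0.9, -3.2]
width: 0.232
grip_force: 45.0
```

View pics/s6.png

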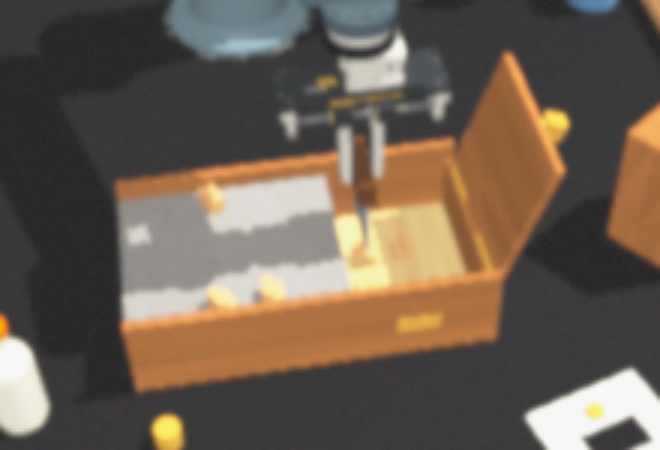

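Three offcuts fell in and three are left, at crop (210,195), (222,297) and (270,288). Next is the +x lane.

```bash
python3 -m jog '[[[0,0,-0.15,0,10],[0,0,-0.2,0,10],[0,0,-0.15,0,10],[0.081,0.286,0,0,10],[0.081,0.286,0,0,10],[0.081,0.286,0,0,10],[0.081,0.286,0,0,10],[0.081,0.286,0,0,10],[0.081,0.286,0,0,10],[0.081,0.286,0,0,10],[0.081,0.286,0,0,10],[0,0,0,0,10]]]'
python3 -m jog '[[[0,0,0,0,10],[0,0,0.15,0,10],[0,0,0.15,0,10],[0,0,0.15,0,10],[0,0,0.05,0,10],[0,0,0,0,10]]]'
```

```text
time_s: 19.37
eef_pos: [0.6492, -0.1371, 0.2261]
eef_rot: [3.139, -0.001, 0.013]
contact_force: [-0.4, 0.0, -3.0]
width: 0.229
grip_force: 45.0
time_s: 19.87
eef_pos: [0.6477, -0.1302, 0.1751]
eef_rot: [-3.14, 0.002, 0.02]
contact_force: [0.1, -0.9, -2.3]
width: 0.228
grip_force: 45.0
```

```bash
python3 -m jog '[[[0,-0.06,0,0,10],[0,-0.11,0,0,10],[0,-0.11,0,0,10],[0,-0.11,0,0,10],[0,-0.11,0,0,10],[0,-0.11,0,0,10],[0,-0.11,0,0,10],[0,-0.11,0,0,10],[0,-0.11,0,0,10],[0,-0.11,0,0,10],[0,-0.11,0,0,10],[0,-0.11,0,0,10]]]'
python3 -m jog '[[[0,-0.11,0,0,10],[0,-0.11,0,0,10],[0,-0.11,0,0,10],[0,-0.11,0,0,10],[0,-0.11,0,0,10],[0,-0.11,0,0,10],[0,-0.11,0,0,10],[0,-0.11,0,0,10],[0,-0.08,0,0,10],[0,-0.05,0,0,10],[0,0,0,0,10]]]'
python3 -m jog '[[[0,0,-0.15,0,10],[0,0,-0.2,0,10],[0,0,-0.15,0,10],[-0.15,0.281,0,0,10],[-0.15,0.281,0,0,10],[-0.15,0.281,0,0,10],[-0.15,0.281,0,0,10],[-0.15,0.281,0,0,10],[-0.15,0.281,0,0,10],[-0.15,0.281,0,0,10],[-0.15,0.281,0,0,10],[0,0,0,0,10]]]'
python3 -m jog '[[[0,0,0,0,10],[0,0,0.15,0,10],[0,0,0.15,0,10],[0,0,0.15,0,10],[0,0,0.05,0,10],[0,0,0,0,10]]]'
python3 - <<'E'
from h import *
p,d,W=cloud("scene"); cv2.imwrite("pics/s7.png",cv2.resize(p[120:270,200:420,::-1],None,fx=3,fy=3))
E
```

```text
time_s: 20.87
eef_pos: [0.6462, -0.0033, 0.1763]
eef_rot: [3.142, -0.0, 0.019]
contact_force: [-0.0, -0.6, -2.6]
width: 0.23
grip_force: 45.0
time_s: 21.78
eef_pos: [0.6442, 0.0977, 0.1762]
eef_rot: [-3.141, 0.0, 0.02]
contact_force: [0.1, -0.6, -2.1]
width: 0.228
grip_force: 45.0
time_s: 22.78
eef_pos: [0.5266, -0.1348, 0.2265]
eef_rot: [3.139, 0.001, 0.013]
contact_force: [0.2, 0.3, -2.8]
width: 0.232
grip_force: 45.0
time_s: 23.28
eef_pos: [0.528, -0.1293, 0.1748]
eef_rot: [-3.14, 0.003, 0.02]
contact_force: [0.1, 0.4, -2.7]
width: 0.23
grip_force: 45.0
```

View pics/s7.png

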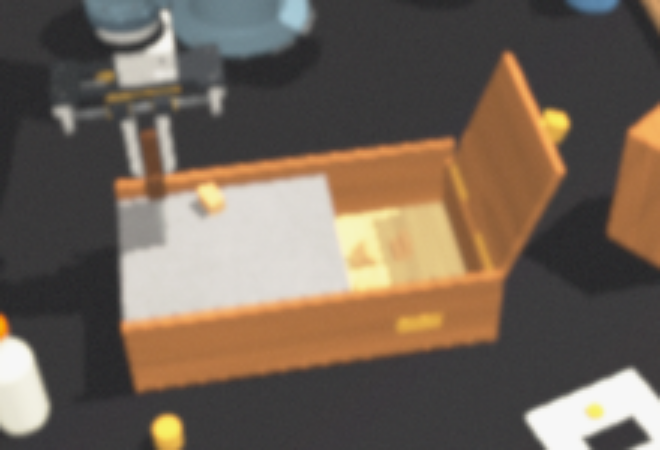

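One offcut is left, at crop (210,197), with the blade behind it. Third sweep.

```bash
python3 -m jog '[[[0,-0.06,0,0,10],[0,-0.11,0,0,10],[0,-0.11,0,0,10],[0,-0.11,0,0,10],[0,-0.11,0,0,10],[0,-0.11,0,0,10],[0,-0.11,0,0,10],[0,-0.11,0,0,10],[0,-0.11,0,0,10],[0,-0.11,0,0,10],[0,-0.11,0,0,10],[0,-0.11,0,0,10]]]'
python3 -m jog '[[[0,-0.11,0,0,10],[0,-0.11,0,0,10],[0,-0.11,0,0,10],[0,-0.11,0,0,10],[0,-0.11,0,0,10],[0,-0.11,0,0,10],[0,-0.11,0,0,10],[0,-0.11,0,0,10],[0,-0.08,0,0,10],[0,-0.05,0,0,10],[0,0,0,0,10]]]'
python3 -m jog '[[[0,0,-0.15,0,10],[0,0,-0.2,0,10],[0,0,-0.18,0,10],[0,0.286,0,0,10],[0,0.286,0,0,10],[0,0.286,0,0,10],[0,0.286,0,0,10],[0,0.286,0,0,10],[0,0.286,0,0,10],[0,0.286,0,0,10],[0,0.286,0,0,10],[0,0,0,0,10]]]'
python3 - <<'E'
from h import *
p,d,W=cloud("scene"); a=cv2.resize(p[120:270,200:420,::-1],None,fx=2.4,fy=2)[:, :520]
q,d,W=cloud("top"); b=cv2.resize(q[150:300,230:450,::-1],None,fx=2.4,fy=2)[:, :520]
cv2.imwrite("pics/m8.png",np.vstack([a,b])[:600])
E
```

```text
time_s: 24.33
eef_pos: [0.5261, -0.0023, 0.1762]
eef_rot: [-3.142, 0.0, 0.019]
contact_force: [1.3, -0.1, -2.1]
width: 0.233
grip_force: 45.0
time_s: 25.25
eef_pos: [0.5242, 0.0985, 0.1762]
eef_rot: [-3.141, 0.0, 0.02]
contact_force: [0.5, 0.1, -1.5]
width: 0.23
grip_force: 45.0
time_s: 26.25
eef_pos: [0.5284, -0.1359, 0.2294]
eef_rot: [3.139, -0.0, 0.013]
contact_force: [-0.7, 0.9, -2.3]
width: 0.227
grip_force: 45.0
```

View pics/m8.png

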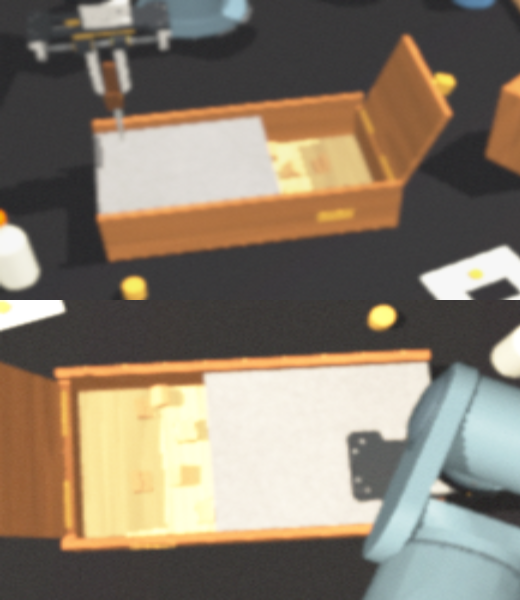

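Both views show the deck bare and all the offcuts in the well. Now I'll take the scraper back over its block.

```bash
python3 -m jog '[[[0.014,0.34,0,0,10],[0.014,0.34,0,0,10],[0.014,0.34,0,0,10],[0.014,0.34,0,0,10],[0.014,0.34,0,0,10],[0.014,0.34,0,0,10],[0.014,0.34,0,0,10],[0.014,0.34,0,0,10],[0,0,0,0.1,10],[0,0,0,0.1,10],[0,0,0,0.032,10],[0,0,0,0,10]]]'
python3 -m jog '[[[0,0,0,0,10],[0,0,0,0,10],[0,0,0,0,10]]]'
```

```text
time_s: 27.35
eef_pos: [0.5452, -0.402, 0.2288]
eef_rot: [-3.141, 0.001, -0.224]
contact_force: [0.3, 0.5, -2.8]
width: 0.233
grip_force: 45.0
time_s: 27.6
eef_pos: [0.5451, -0.4024, 0.2293]
eef_rot: [-3.141, 0.0, -0.223]
contact_force: [0.1, 0.1, -2.2]
width: 0.232
grip_force: 45.0
```

```bash
python3 -m jog '[[[0.008,0.042,0,0,10],[0,0,0.1,0,10],[0,0,0.15,0,10],[0,0,0.1,0,10],[0,0,0,0,10],[0,0,0,0,10],[0,0,0,0,10]]]'
```

```text
time_s: 28.18
eef_pos: [0.5447, -0.4072, 0.1941]
eef_rot: [-3.141, 0.0, -0.224]
contact_force: [0.3, 0.6, -2.3]
width: 0.23
grip_force: 45.0
```

```bash
python3 -m jog '[[[0,0,0.1,0,10],[0,0,0.1,0,10],[0,0,0.05,0,10],[0,0,0.05,0,10],[0,0,0.04,0,10],[0,0,0,0,10]]]'
```

```text
time_s: 28.68
eef_pos: [0.5442, -0.4067, 0.1588]
eef_rot: [-3.14, 0.002, -0.224]
contact_force: [0.3, 0.5, -1.9]
width: 0.229
grip_force: 45.0
```

Blade is in the slot with no force on it. Down the rest of the way.

```bash
python3 -m jog '[[[0,0,0.1,0,10],[0,0,0.1,0,10],[0,0,0.1,0,10],[0,0,0.1,0,10],[0,0,0.08,0,10],[0,0,0.06,0,10],[0,0,0.03,0,10],[0,0,0.02,0,10],[0,0,0,0,10],[0,0,0,0,10]]]'
```

```text
time_s: 29.52
eef_pos: [0.5449, -0.4075, 0.1017]
eef_rot: [3.141, -0.001, -0.224]
contact_force: [-0.1, 0.5, -2.0]
width: 0.233
grip_force: 45.0
```

```bash
python3 -m jog '[[[0,0,0.02,0,10],[0,0,0.01,0,10],[0,0,0.01,0,10],[0,0,0,0,10],[0,0,0,0,10]]]'
```

```text
time_s: 29.93
eef_pos: [0.5449, -0.4075, 0.0984]
eef_rot: [3.141, -0.001, -0.224]
contact_force: [-1.4, 1.5, 4.8]
width: 0.232
grip_force: 45.0
```

Seated: the vertical force flipped to +4.8 N. Release and rise.

```bash
python3 -m jog '[[[0,0,0,0,50],[0,0,0,0,60],[0,0,0,0,94],[0,0,0,0,94],[0,0,0,0,94],[0,0,0,0,94],[0,0,0,0,94],[0,0,0,0,94],[0,0,0,0,94],[0,0,0,0,94]]]' 20
python3 -m jog '[[[0,0,-0.1,0,94],[0,0,-0.3,0,94],[0,0,-0.3,0,94],[0,0,-0.3,0,94],[0,0,-0.3,0,94],[0,0,-0.3,0,94],[0,0,-0.3,0,94],[0,0,-0.2,0,94],[0,0,0,0,94]]]'
python3 -m jog '[[[0,0,0,-0.119,94],[0,0,0,-0.119,94],[0,0,0,-0.119,94],[0,0,0,-0.119,94],[0,0,0,-0.119,94],[0,0,0,-0.119,94],[0,0,0,-0.119,94],[0,0,0,-0.119,94],[0,0,0,-0.119,94],[0,0,0,-0.119,94],[0,0,0,-0.119,94],[0,0,0,-0.119,94]]]'
python3 -m jog '[[[0,0,0,-0.119,94],[0,0,0,-0.119,94],[0,0,0,-0.065,94],[0,0,0,0,94]]]'
python3 - <<'E'
from h import *
for n in("scene",):
    p,d,W=cloud(n); x,y,z=[W[...,i] for i in range(3)]
    for lo,hi in((.072,.088),(.108,.13)):
        q=W[(x>.45)&(x<.65)&(abs(y+.406)<.06)&(z>lo)&(z<hi)]; print(n,lo,len(q),rect(q[:,:2]),np.median(q[:,2]))
E
```

```text
time_s: 30.77
eef_pos: [0.5447, -0.4072, 0.0972]
eef_rot: [-3.142, -0.0, -0.224]
contact_force: [-0.4, -0.1, 0.1]
width: 0.905
grip_force: 0.0
time_s: 31.52
eef_pos: [0.5463, -0.4087, 0.3149]
eef_rot: [3.135, -0.01, -0.224]
contact_force: [1.0, -1.1, 0.7]
width: 1.003
grip_force: 0.0
time_s: 32.52
eef_pos: [0.5442, -0.4068, 0.3058]
eef_rot: [-3.14, -0.001, 1.277]
contact_force: [-0.0, 0.9, -0.5]
width: 1.004
grip_force: 0.0
time_s: 32.85
eef_pos: [0.5443, -0.4068, 0.3059]
eef_rot: [-3.14, -0.001, 1.589]
contact_force: [-0.0, 0.6, 0.4]
width: 1.001
grip_force: 0.0
scene 0.072 282 (array([ 549.9, -406.3]), array([ 54.7, 121.7]), 76.7) 0.08183972968986161
scene 0.108 145 (array([ 546.9, -407.4]), array([23.1, 86.4]), 77.1) 0.11557101510784866
```

The scraper's height (0.1156) matches the first reading (0.1153), so it is home. Now back to the knob.

```bash
python3 -m jog '[[[0.362,0.025,0,0,94],[0.362,0.025,0,0,94],[0.362,0.025,0,0,94],[0.362,0.025,0,0,94],[0.362,0.025,0,0,94],[0.362,0.025,0,0,94],[0.362,0.025,0,0,94],[0.362,0.025,0,0,94],[0.362,0.025,0,0,94],[0.362,0.025,0,0,94]]]'
python3 -m jog '[[[0.362,0.025,0,0,94],[0.362,0.025,0,0,94],[0.362,0.025,0,0,94],[0.362,0.025,0,0,94],[0.362,0.025,0,0,94],[0.362,0.025,0,0,94],[0.362,0.025,0,0,94],[0.362,0.025,0,0,94],[0.362,0.025,0,0,94],[0.362,0.025,0,0,94],[0,0,0,0,94],[0,0,0,0,94]]]'
python3 -m jog '[[[0,0,0,0,94],[0,0,0,0,94]]]'
```

```text
time_s: 33.73
eef_pos: [0.5628, -0.043, 0.3069]
eef_rot: [-3.141, -0.0, 1.586]
contact_force: [-0.4, -0.3, -1.1]
width: 0.998
grip_force: 0.0
time_s: 34.73
eef_pos: [0.5812, 0.319, 0.3062]
eef_rot: [-3.14, 0.001, 1.59]
contact_force: [-0.1, -0.4, -0.2]
width: 0.996
grip_force: 0.0
time_s: 34.9
eef_pos: [0.5819, 0.3164, 0.3071]
eef_rot: [-3.141, 0.0, 1.587]
contact_force: [0.0, -0.1, 0.4]
width: 0.999
grip_force: 0.0
```

```bash
python3 -m jog '[[[-0.045,0,0.1,0,94],[0,0,0.25,0,94],[0,0,0.25,0,94],[0,0,0.25,0,94],[0,0,0.15,0,94],[0,0,0.06,0,94],[0,0,0,0,94],[0,0,0,0,94]]]'
python3 -m jog '[[[0,0,0,0,10],[0,0,0,0,10],[0,0,0,0,10],[0,0,0,0,10],[0,0,0,0,10],[0,0,0,0,10],[0,0,0,0,10],[0,0,0,0,10],[0,0,0,0,10],[0,0,0,0,10],[0,0,0,0,10],[0,0,0,0,10]]]' 25
python3 -m jog '[[[0,0,0,0,10],[0,0,0,0,10],[0,0,0,0,10],[0,0,0,0,10]]]' 25
python3 - <<'E'
from h import *
s=robot.read_state()['eef_pos']; a=s[1]-.2266; b=s[2]+.008-.085
print(s,np.hypot(a,b))
t=np.linspace(0,1.91,37); y=a*np.cos(t)-b*np.sin(t); z=b*np.cos(t)+a*np.sin(t)
print(np.c_[np.diff(y)*10,-np.diff(z)*10].round(3).tolist(), y[-1],z[-1])
p,d,W=cloud("scene"); cv2.imwrite("pics/s9.png",cv2.resize(p[90:270,230:450,::-1],None,fx=3,fy=3))
E
```

```text
time_s: 35.57
eef_pos: [0.5823, 0.3124, 0.2018]
eef_rot: [3.141, -0.0, 1.587]
contact_force: [0.3, -0.5, 0.0]
width: 0.997
grip_force: 0.0
time_s: 36.57
eef_pos: [0.5816, 0.3131, 0.2012]
eef_rot: [-3.141, 0.0, 1.589]
contact_force: [-1.3, -0.3, 0.4]
width: 0.231
grip_force: 25.0
time_s: 36.9
eef_pos: [0.5817, 0.3131, 0.2012]
eef_rot: [-3.141, 0.0, 1.589]
contact_force: [-3.0, -0.7, 1.1]
width: 0.235
grip_force: 25.0
[0.5816502  0.31306174 0.20122583] 0.15135286655897437
[[-0.067, -0.044], [-0.069, -0.04], [-0.071, -0.037], [-0.073, -0.033], [-0.075, -0.029], [-0.076, -0.025], [-0.078, -0.021], [-0.079, -0.017], [-0.079, -0.013], [-0.08, -0.008], [-0.08, -0.004], [-0.08, 0.0], [-0.08, 0.004], [-0.08, 0.009], [-0.079, 0.013], [-0.078, 0.017], [-0.077, 0.021], [-0.076, 0.025], [-0.075, 0.029], [-0.073, 0.033], [-0.071, 0.037], [-0.069, 0.041], [-0.067, 0.044], [-0.064, 0.048], [-0.062, 0.051], [-0.059, 0.054], [-0.056, 0.057], [-0.053, 0.06], [-0.05, 0.063], [-0.046, 0.066], [-0.043, 0.068], [-0.039, 0.07], [-0.035, 0.072], [-0.031, 0.074], [-0.027, 0.075], [-0.023, 0.077]] -0.14591639179011162 0.040200706742212274
```

View pics/s9.png

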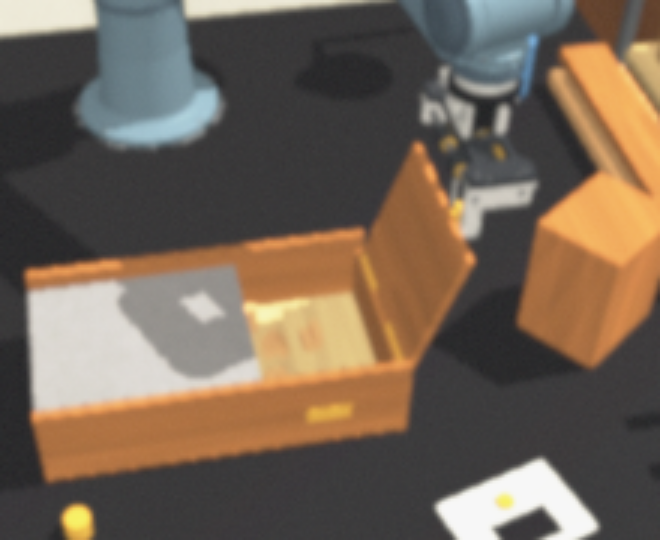

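The knob is held at (458,212), the deck is bare and the offcuts are in the well. I'll lower the lid slowly.

```bash
python3 -m jog '[[[-0.067,0,-0.044,0,10],[-0.069,0,-0.04,0,10],[-0.071,0,-0.037,0,10],[-0.073,0,-0.033,0,10],[-0.075,0,-0.029,0,10],[-0.076,0,-0.025,0,10],[-0.078,0,-0.021,0,10],[-0.079,0,-0.017,0,10],[-0.079,0,-0.013,0,10],[-0.08,0,-0.008,0,10],[-0.08,0,-0.004,0,10],[-0.08,0,0,0,10]]]'
python3 -m jog '[[[-0.08,0,0.004,0,10],[-0.08,0,0.009,0,10],[-0.079,0,0.013,0,10],[-0.078,0,0.017,0,10],[-0.077,0,0.021,0,10],[-0.076,0,0.025,0,10],[-0.075,0,0.029,0,10],[-0.073,0,0.033,0,10],[-0.071,0,0.037,0,10],[-0.069,0,0.041,0,10],[-0.067,0,0.044,0,10],[-0.064,0,0.048,0,10]]]'
```

```text
time_s: 37.95
eef_pos: [0.5833, 0.2218, 0.2282]
eef_rot: [-3.141, -0.001, 1.588]
contact_force: [-0.6, 2.5, -9.3]
width: 0.231
grip_force: 25.0
time_s: 38.95
eef_pos: [0.585, 0.1319, 0.1977]
eef_rot: [-3.141, 0.002, 1.589]
contact_force: [-8.2, -0.8, 2.6]
width: 0.233
grip_force: 25.0
```

```bash
python3 -m jog '[[[-0.062,0,0.051,0,10],[-0.059,0,0.054,0,10],[-0.056,0,0.057,0,10],[-0.053,0,0.06,0,10],[-0.05,0,0.063,0,10],[-0.046,0,0.066,0,10],[-0.043,0,0.068,0,10],[-0.039,0,0.07,0,10],[-0.035,0,0.072,0,10],[-0.031,0,0.074,0,10],[-0.027,0,0.075,0,10],[0,0,0,0,10]]]'
```

```text
time_s: 39.95
eef_pos: [0.5859, 0.0802, 0.1252]
eef_rot: [-3.141, 0.005, 1.588]
contact_force: [-4.8, -5.3, -0.1]
width: 0.234
grip_force: 25.0
```

```bash
python3 -m jog '[[[0.01,0,0.03,0,10],[0.01,0,0.03,0,10],[0,0,0,0,10],[0,0,0,0,10]]]'
```

```text
time_s: 40.28
eef_pos: [0.5859, 0.0801, 0.1207]
eef_rot: [-3.14, 0.01, 1.589]
contact_force: [-8.0, -14.2, 3.7]
width: 0.233
grip_force: 25.0
```

```bash
python3 -m jog '[[[-0.01,0,0,0,10],[-0.01,0,0.01,0,10],[0,0,0.01,0,10],[0,0,0,0,10],[0,0,0,0,10]]]'
python3 - <<'E'
from h import *
p,d,W=cloud("scene"); x,y,z=[W[...,i] for i in range(3)]
q=W[(x>.5)&(x<.68)&(y>.07)&(y<.215)&(z>.08)&(z<.125)]
f=np.load("pics/scene0.npz"); _,_,V=cloud("scene",f['p'],f['d'])
for a in(.1,.14,.18,.205):
    print(a,[round(float(np.median(u[(abs(u[...,1]-a)<.006)&(u[...,0]>.6)&(u[...,0]<.67)][:,2])),4) for u in(V,W)])
E
```

```text
time_s: 40.7
eef_pos: [0.5859, 0.0795, 0.1185]
eef_rot: [-3.14, 0.007, 1.589]
contact_force: [-7.4, -8.3, 2.8]
width: 0.232
grip_force: 25.0
0.1 [0.0951, 0.2696]
0.14 [0.0972, 0.1046]
0.18 [0.0968, 0.1001]
0.205 [0.0965, 0.0979]
```

The lid is still about 0.08 rad open, about 11 mm at the knob. I'll lower it further in small steps.

```bash
python3 -m jog '[[[-0.01,0,0.025,0,10],[-0.01,0,0.025,0,10],[0,0,0.025,0,10],[0,0,0,0,10]]]'
python3 -m jog '[[[-0.005,0,0.02,0,10],[0,0,0.02,0,10],[0,0,0,0,10],[0,0,0,0,10]]]'
cat > lid.py <<'E'
from h import *
p,d,W=cloud("scene")
f=np.load("pics/scene0.npz"); _,_,V=cloud("scene",f['p'],f['d'])
for a in(.12,.13,.14,.16,.18):
    print(a,[round(float(np.median(u[(abs(u[...,1]-a)<.006)&(u[...,0]>.6)&(u[...,0]<.67)][:,2])),4) for u in(V,W)])
E
python3 lid.py
```

```text
time_s: 41.08
eef_pos: [0.586, 0.0778, 0.1106]
eef_rot: [-3.14, 0.007, 1.589]
contact_force: [-6.8, -8.8, 1.6]
width: 0.232
grip_force: 25.0
time_s: 41.42
eef_pos: [0.586, 0.0774, 0.1088]
eef_rot: [-3.14, 0.007, 1.59]
contact_force: [-13.3, -8.0, 12.3]
width: 0.233
grip_force: 25.0
0.12 [0.0961, 0.3614]
0.13 [0.0963, 0.1029]
0.14 [0.0972, 0.0984]
0.16 [0.0972, 0.0966]
0.18 [0.0968, 0.0971]
```

The lid lies shut and pushes back with 12 N. I'll ease off, open the fingers and retreat.

```bash
python3 -m jog '[[[0,0,-0.01,0,10],[0,0,0,0,30],[0,0,0,0,40],[0,0,0,0,94],[0,0,0,0,94],[0,0,0,0,94],[0,0,0,0,94],[0,0,0,0,94],[0,0,0,0,94],[0,0,0,0,94],[0,0,0,0,94]]]' 5
python3 -m jog '[[[0,0,-0.05,0,94],[0,0,-0.2,0,94],[0,0,-0.3,0,94],[0,0,-0.3,0,94],[0,0,-0.3,0,94],[0,0,-0.3,0,94],[0,0,-0.3,0,94],[-0.3,0,0,0,94],[-0.3,0,0,0,94],[-0.3,0,0,0,94],[0,0,0,0,94],[0,0,0,0,94]]]'
python3 lid.py
python3 - <<'E'
from h import *
p,d,W=cloud("scene"); cv2.imwrite("pics/sA.png",p[:,:,::-1])
E
```

```text
time_s: 42.38
eef_pos: [0.586, 0.0809, 0.1067]
eef_rot: [-3.142, 0.0, 1.589]
contact_force: [0.1, -0.0, -0.2]
width: 0.907
grip_force: 0.0
time_s: 43.38
eef_pos: [0.5876, -0.0101, 0.2821]
eef_rot: [3.141, -0.0, 1.586]
contact_force: [-0.2, 0.2, -0.5]
width: 0.998
grip_force: 0.0
0.12 [0.0961, 0.0958]
0.13 [0.0963, 0.0968]
0.14 [0.0972, 0.0975]
0.16 [0.0972, 0.0967]
0.18 [0.0968, 0.0973]
```

View pics/sA.png

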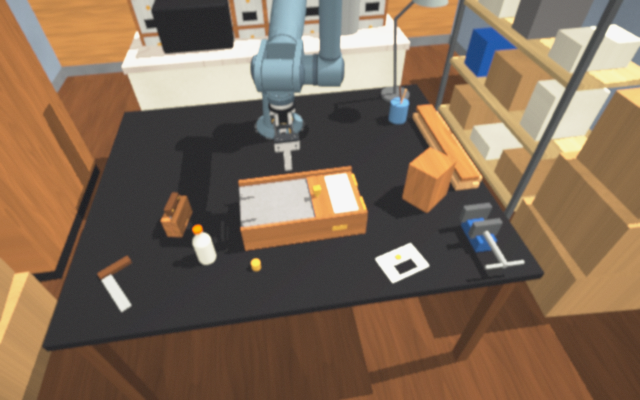

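The lid is shut (knob at 318,188), the deck is bare (275,200), the scraper is home (176,213) and the bystanders have not moved. Handing in.

```bash
python3 -c "
from plant import robot
print(robot.hand_in())"
```

```text
the job is handed in; nothing more can be done
None
```

The job is handed in at about 43 s: the last pictures show all six offcuts swept into the well, the scraper home in its block, the lid lowered shut and the bystanders unmoved, but the hand-in call returned no verdict.

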